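# Hold the curing box's amber flap at the marker

## Task

Unlock the light-curing box by sliding its blue transport lock all the way to the stop at the green dot, then lift the amber flap by its black grab bar until the flap lines up with the red marker arm beside it. The flap has no stay, so finish while still gripping the bar and holding the flap steady at the marker, so that a colleague can inspect the model inside. Do not push the marker arm out of place and leave everything else on the bench where it stands.

Things in the scene. Friction and masses are not known exactly. Their poses are not given: they have to be found in the camera images.
- curer: White light-curing box fixed to the bench, 190 (x) x 300 (y) x 110 mm high, open on top under an amber flap; origin at the bench under it, 5 mm nearer its far face than the middle (its faces lie at x = -100 and +90, y = -150 and +150). z up, x from the hinge side (towards the robot) to the grab bar side, y towards the lock's open end. It can be yawed. The flap is 200 mm wide along y, centred at y = -30.
- lock (a joint): Transport lock, a slide along the box's +y, in m: 0 = locked (at the red dot), 0.045 = end stop, open (at the green dot). It starts within 12 mm of 0. About 2 N of friction, stays where it is left. Its steel bolt really blocks the flap until about 0.02.
- lock_grip (a point): Centre of the top face of the blue lock grip, which is an upright block 30 (box x) x 16 (box y) mm, free for its upper 43 mm (top 57 mm above the box's top, 167 mm above the bench). Beside it towards the flap the bolt lies 43 mm below the grip's top, up to 37 mm from the grip's centre. It can be pinched across either width, or pushed.
- flap (a joint): Flap angle, rad: 0 = shut (level), grows as the grab bar side rises, up to 1.4. The hinge is along the box's y on the robot's side; nearly frictionless, so the flap falls shut when let go. Flap with bar about 0.36 kg (varies).
- flap_hinge (a point): Point on the flap's hinge axis at the middle of its width, 114 mm above the bench, at box (-85, -30) mm; it does not move.
- bar_mid (a point): Middle (on its axis) of the flap's loop handle, in the flap's plane: a round black grab bar 12 mm thick, 100 mm long along the hinge direction, on two 10 mm steel arms that stand out from the flap's free edge. The bar is 225 mm from the hinge axis and 50 mm beyond the flap's edge; when shut it is 114 mm above the bench, 44 mm clear of the box's far face, with only the bench below. x points away from the hinge along the flap, z along the flap's upper normal.
- flap_mark (a point): Point on the flap's yellow side edge (the -y side), 170 mm from the hinge axis; its x axis points away from the hinge along the flap.
- marker (a joint): Angle of the red marker arm, rad, measured like the flap's: the flap is at the marker when both are equal. Set somewhere from 0.5 to 0.95; friction holds it.
- marker_tip (a point): Tip disc (20 mm across) of the red marker arm, which turns about the flap's hinge axis just outside the flap's -y edge, 9 mm from it; 170 mm from the axis. Its x axis points away from the hinge along the arm.
- model_a: Green dental arch model, about 55 x 70 x 25 mm, loose beyond the box; origin at its underside. Bystander.
- model_b: White dental arch model, about 55 x 70 x 25 mm, loose; origin at its underside. Bystander.
- jar: Glass jar with orange cap, 52 mm across, 70 mm high, loose beside the lock side of the box; origin at its underside. Bystander.
- lamp: Glass spirit lamp, 72 mm across, 85 mm high, loose beside the marker side of the box; origin at its underside. Bystander.
- spool: Cardboard wire spool, 72 mm across, 90 mm high, loose; origin at its underside. Bystander.
- spatula: Spatula with a wooden handle and a flat steel blade, 170 mm long, lying on the bench, loose; origin at its underside. Bystander.
- cup: White mixing cup, 60 mm across, 55 mm high, loose; origin at its underside. Bystander.

How it is judged:
On the way:
1. the lock is slid to its open end stop while the flap is still shut (value of joint lock above 0.041 m and value of joint flap below 0.1 rad), for 0.2 s.
At the end, for the whole second after the job is handed in: The lock is within 4 mm of its open end stop, the flap is within 0.07 rad (4 degrees) of the red marker arm and still (under 0.1 rad/s), the fingers bear on the flap or its grab bar with at least 0.5 N, and every bystander is within 30 mm of its start (value of joint lock above 0.041 m and angle between the x axis of flap_mark and the x axis of marker_tip, either way round below 0.07 rad and value of joint flap above 0.4 rad and velocity of joint flap between -0.1 and 0.1 rad/s and contact force between the fingers and flap above 0.5 N and distance of each of model_a, model_b, jar, lamp, spool, spatula, cup from where it was at the start of the episode below 0.03 m); the arm keeps its last pose, push and grip.
It fails at once if the red marker arm is pushed out of place (tip more than 8 mm) (distance of marker_tip from where it was at the start of the episode above 0.008 m).
It fails at once if a bystander (dental models, jar, lamp, spool, spatula, cup) is moved more than 30 mm (distance of any of model_a, model_b, jar, lamp, spool, spatula, cup from where it was at the start of the episode above 0.03 m).
It also fails if it takes over 48 s, if anything falls off the work surface, if the arm or the gripper's body presses on something with over 40 N, if the wrist force passes 120 N, or if a joint passes its speed limit or range.

## Robot

A 7-joint arm with a two-finger parallel gripper is mounted at the origin on the work surface. World frame = base frame: x ahead of the robot, y to its left, z up, the work surface at z = 0. Lengths are in m, angles in rad, forces in N, time in s.
With the tool pointing down it reaches from about 0.425 to 0.825 m from the base axis. Payload 3.6 kg.
Tool frame: the origin (TCP) lies midway between the tips of the shut fingers; the grasp point (between the pads) lies env.hold_point_z behind it (env.hold_point_z is the distance from the TCP to the grasp point, in m); z points along the fingers, y is the line along which they close (so a half turn about z gives the same grasp; the last joint's range is limited). The gripper opens to 93 mm and grips with 3 to 60 N. Pads are 15 mm wide; open, the fingers measure 128 mm over their backs; the gripper's body (75 mm by 188 mm) begins 65 mm behind the grasp point.
Start: joints at [-1.345, 0.615, -0.013, 1.423, 0.008, 1.103, -0.04], TCP at [0.162, 0.629, 0.219] pointing down, gripper open.
Joint ranges: [-3.12, 3.12], [-0.3, 2.06], [-1.34, 1.32], [0.26, 2.42], [-1.36, 4.5], [0.01, 1.98], [-2.84, 2.84]. Speed limits (rad/s): [2.79, 2.79, 3.14, 3.14, 3.14, 3.14, 3.14].

## Interface

Orientations are given as a rotation vector (axis times angle).
In Python, from cell import env gives the robot as it stands.
- The arm moves only by the tool send_rows, never from a script. Its argument "moves" is a list of rows, each a list of 4 numbers: the shift along the world's x, y, z as a fraction of full scale, then the turn about the world's z as a fraction of full scale. A call has 1 to 10 rows; each row is the pose to reach, as a shift and turn from the pose commanded when the call began; what a row does not reach only later rows make up. Full scale, the value 1, is 100 mm for a shift and 60 degrees for a turn. A row lasts 1/8 s, in which the tool goes at most 62.5 mm and 10.7 degrees, less where a joint would pass 70% of its speed; a pose out of reach is approached as far as the arm can. A call with a number of a shift or a turn outside -1 to 1 is refused whole. A call with a gripper value outside its range is refused whole. "jaw" is the gripper command: -1 is shut, 1 is fully open, values between are in proportion, set as the call begins (left out, the last holds). The fingers move at their own pace and stop on an object; "force" is the grip in N (left out, the last holds). Time passes only in rows, so rows that repeat a pose let the fingers close. It gives the time, the measured TCP pose, the force, the opening and the grip force at its end, in the units of the state.
- env.get_obs(): the state, without advancing time (a new reading comes with each control period).
- env.read_camera(name): name is "side" or "top"; returns a dict with "frame" (480x640x3 uint8, red, green, blue), "depth" (480x640 float32, m along the optical axis (not along the pixel's ray), 0 where there is no reading), "intrinsics" (3x3 intrinsics, pixels), "pose" (4x4, takes a point from camera to world coordinates). Camera axes: x right, y down, z forward; pixel columns grow to the right and rows downward; lengths in m; the calibration is good to about 2 mm. A picture is of the moment at which its call begins.
- env.job_done(): hands the job in; it is judged then, once.
The state is a dict: "time": time; "joint_positions": joint angles; "qd": joint speeds; "joint_efforts": joint torques, N m; "tcp_pos": TCP position; "tool_rot": TCP orientation; "contact_force": force on the tool from outside, world axes, zero at the start; "moment": the same for the moment, N m; "finger_gap": opening from 0.0 (shut) to 1.0 (fully open); "grip_force": force on a finger pad.
Only numpy, scipy, OpenCV 4.12 (cv2) and the standard library are available. Lean on these libraries where they do the work, as an engineer would, in place of code of your own. Each camera call takes 0.05 s, during which the arm holds its last target. There are 200 camera calls.

## Working session

There is one attempt and no reset: what is moved stays moved. The work goes in short steps, Python scripts to look and compute and a tool call to move; the robot and the scene stay as the last step left them, time stands still between calls to the robot, and variables do not carry over. Pictures are saved under pics/ and viewed, at most 10 in all, crops included, and the job is handed in when it is done.

Besides the shell and the picture viewer there is one more tool, called after "Request:" as name(argument=value, ...), one argument or row to a line, values as JSON. send_rows: Moves the arm, as the interface text tells. Its arguments: {"type":"object","properties":{"moves":{"type":"array","items":{"type":"array","items":{"type":"number","minimum":-1,"maximum":1}}},"jaw":{"type":"number"},"force":{"type":"number"}},"required":["moves"]}

```bash
mkdir -p pics; ls
cat > h.py <<'E'
import numpy as np, cv2
from cell import env
def shot(n,fn):
    c=env.read_camera(n); cv2.imwrite('pics/'+fn+'.png',c['frame'][:,:,::-1]); np.savez('pics/'+fn+'.npz',**c); return c
def pts(c):
    K=c['intrinsics'];d=c['depth'];v,u=np.mgrid[:480,:640]
    p=np.stack([(u-K[0,2])*d/K[0,0],(v-K[1,2])*d/K[1,1],d],-1)
    return p@c['pose'][:3,:3].T+c['pose'][:3,3]
E
python3 - <<'E'
from h import *
for n in('top','side'):
    c=shot(n,n+'0'); print(n,c['pose'].round(3).tolist(),c['intrinsics'].tolist())
print(env.get_obs(),env.hold_point_z)
E
```

```text
pics
top [[-0.101, -0.973, 0.209, 0.305], [-0.995, 0.1, -0.019, -0.019], [-0.002, -0.21, -0.978, 1.429], [0.0, 0.0, 0.0, 1.0]] [[555.1942925686844, 0.0, 324.6122340032081], [0.0, 555.1942925686844, 242.8027665765861], [0.0, 0.0, 1.0]]
side [[0.982, -0.144, 0.126, 0.431], [-0.191, -0.699, 0.689, -0.884], [-0.011, -0.7, -0.714, 1.001], [0.0, 0.0, 0.0, 1.0]] [[444.27952488315833, 0.0, 320.4027833311027], [0.0, 444.27952488315833, 235.43618594347896], [0.0, 0.0, 1.0]]
{'time': 0.1, 'joint_positions': array([-1.34552856,  0.61582027, -0.01259361,  1.42471009,  0.00807088,
        1.10341592, -0.04042124]), 'qd': array([-2.70102403e-04, -1.72098724e-03,  1.89113563e-03, -4.25710079e-03,
       -8.43954967e-05,  1.77651289e-03, -3.76087571e-04]), 'joint_efforts': array([ 1.53400812e-03, -4.60042977e+01,  2.10094359e-01, -1.66244119e+01,
       -6.12037349e-02,  1.69668213e-02,  9.75149987e-05]), 'tcp_pos': array([0.16174262, 0.62882543, 0.21760799]), 'tool_rot': array([-0.39437864, -3.11646233,  0.00359336]), 'contact_force': array([ 0.7907622 ,  0.75347976, -0.4331828 ]), 'moment': array([ 0.01994774, -0.03608665,  0.02025846]), 'grip_force': 0.0, 'finger_gap': 0.9975374796333085} 0.0188
```

View pics/top0.png

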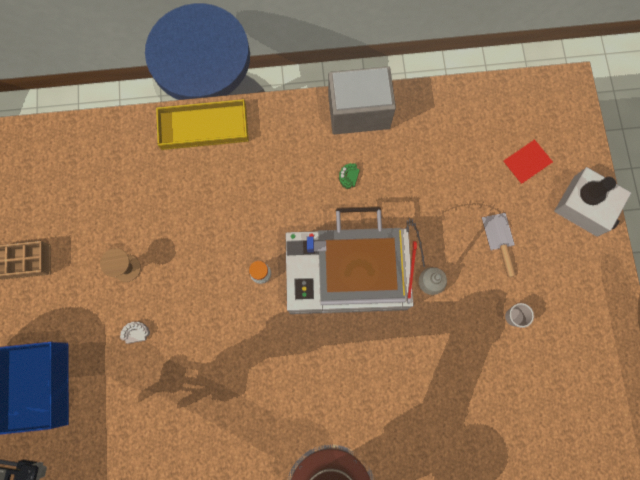

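View pics/side0.png

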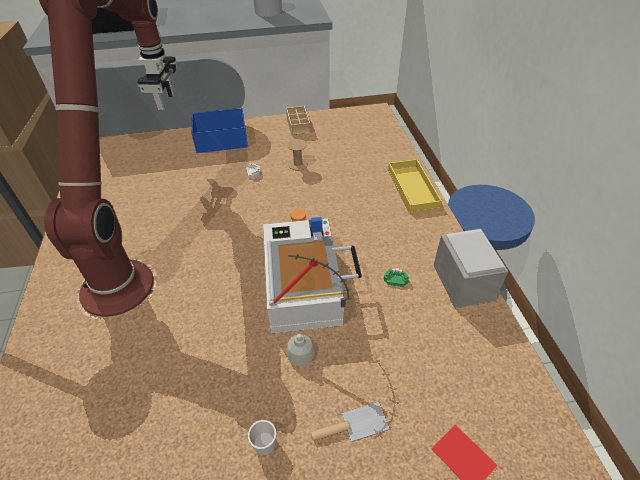

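The top view shows the box at (286–413, 230–312), the blue grip at (310,243), the grab bar at (358,210) and the red arm at (411,270). The side view shows the red arm from (275,300) to (313,263). The lock slides left in the top image, towards world +y.

```bash
cat > m.py <<'E'
from h import *
def seg(c,box,lo,hi,zr):
    P=pts(c);h=cv2.cvtColor(c['frame'],cv2.COLOR_RGB2HSV)
    m=np.zeros((480,640),bool);u0,v0,u1,v1=box;m[v0:v1,u0:u1]=1
    m&=(cv2.inRange(h,lo,hi)>0)&(c['depth']>0)&(P[...,2]>zr[0])&(P[...,2]<zr[1])
    return P[m],np.argwhere(m)
E
python3 - <<'E'
from m import *
t=np.load('pics/top0.npz');s=np.load('pics/side0.npz')
def rep(n,q):
    p,a=q
    print(n,len(p))
    if len(p)<3:return
    print('  med',np.median(p,0).round(4),'lo',np.percentile(p,3,0).round(4),'hi',np.percentile(p,97,0).round(4))
    mu=p.mean(0);w=np.linalg.svd(p-mu)[2][0] if len(p)<5000 else 0
    print('  mean',mu.round(4),'dir',np.round(w,3))
rep('bar top',seg(t,(330,202,388,216),(0,0,0),(180,255,70),(.09,.14)))
rep('bar side',seg(s,(345,240,368,282),(0,0,0),(180,255,70),(.09,.14)))
for n,c,b in(('top',t,(300,228,322,256)),('side',s,(305,212,335,236))):
    rep('lock '+n,seg(c,b,(105,120,50),(130,255,255),(.155,.18)))
for n,c,b in(('top',t,(400,235,425,305)),('side',s,(270,255,322,306))):
    rep('mark '+n,seg(c,b,(0,170,80),(6,255,255),(.1,.4)))
    rep('yel '+n,seg(c,(270,225,420,310),(22,100,120),(35,255,255),(.09,.13)))
P=pts(t);m=np.zeros((480,640),bool);m[220:320,278:420]=1
m&=(abs(P[...,2]-.11)<.006);q=P[m][:,:2].astype(np.float32);r=cv2.minAreaRect(q*1000);print('box',r)
for n,c,b in (('green',t,(340,160,362,190)),('jar',t,(245,255,275,285)),('lamp',t,(420,265,447,295))):
    u0,v0,u1,v1=b;p=pts(c)[v0:v1,u0:u1].reshape(-1,3);p=p[p[:,2]>.012];print(n,np.median(p,0).round(3),p.min(0).round(3),p.max(0).round(3))
E
```

```text
bar top 110
  med [ 0.6598 -0.1367  0.1192] lo [ 0.6548 -0.1798  0.1134] hi [ 0.6649 -0.0902  0.1243]
  mean [ 0.6599 -0.136   0.1192] dir [-0.064 -0.998 -0.023]
bar side 113
  med [ 0.66   -0.142   0.1179] lo [ 0.6539 -0.1905  0.1142] hi [ 0.6668 -0.0918  0.1213]
  mean [ 0.6601 -0.1411  0.1179] dir [-0.067 -0.998  0.005]
lock top 66
  med [ 0.5772 -0.0086  0.1665] lo [ 0.566  -0.0151  0.1612] hi [ 0.5902 -0.0021  0.1712]
  mean [ 0.5777 -0.0086  0.1665] dir [-0.982  0.142 -0.122]
lock side 71
  med [ 0.5796 -0.0176  0.1645] lo [ 0.5653 -0.0233  0.1559] hi [ 0.592  -0.0065  0.1673]
  mean [ 0.5789 -0.0166  0.1634] dir [-0.998  0.052 -0.02 ]
mark top 136
  med [ 0.5034 -0.2324  0.2133] lo [ 0.4402 -0.2368  0.1332] hi [ 0.537  -0.2278  0.2598]
  mean [ 0.4974 -0.2324  0.2085] dir [-0.593  0.036 -0.804]
yel top 135
  med [ 0.5172 -0.223   0.1171] lo [ 0.4454 -0.2294  0.1086] hi [0.5942 0.018  0.1219]
  mean [ 0.5197 -0.197   0.1162] dir [-0.28  0.96 -0.02]
mark side 234
  med [ 0.4932 -0.2368  0.1991] lo [ 0.4391 -0.2419  0.1173] hi [ 0.5359 -0.1977  0.2532]
  mean [ 0.4917 -0.2352  0.1955] dir [-0.574  0.095 -0.814]
yel side 194
  med [ 0.5184 -0.2274  0.115 ] lo [ 0.4534 -0.2345  0.1089] hi [0.5935 0.0124 0.1188]
  mean [ 0.5209 -0.2154  0.1145] dir [ 0.441 -0.897  0.018]
box ((530.7786865234375, -95.42866516113281), (299.8302917480469, 214.27828979492188), 85.83414459228516)
green [ 0.786 -0.127  0.018] [ 0.305 -0.156  0.012] [ 0.818 -0.019  1.429]
jar [0.54  0.122 0.069] [ 0.305 -0.019  0.012] [0.568 0.15  1.429]
lamp [ 0.476 -0.304  0.049] [ 0.305 -0.342  0.014] [ 0.515 -0.019  1.429]
```

Request:
send_rows(
  moves=[
    [0.3,-0.45,0.5,-0.1],
    [0.6,-0.92,0.5,-0.19],
    [0.6,-0.92,0.5,-0.19],
  ],
  jaw=0.5,
)

```text
time: 0.48
tcp_pos: [0.2269, 0.5332, 0.2697]
tool_rot: [0.715, 3.055, -0.001]
contact_force: [-0.2, 1.0, 0.3]
finger_gap: 0.76
grip_force: 0.0
```

Request:
send_rows(
  moves=[
    [0.3,-0.45,0,-0.1],
    [0.6,-0.92,0,-0.19],
    [0.6,-0.92,0,-0.19],
  ],
)

```text
time: 0.85
tcp_pos: [0.2849, 0.4417, 0.2685]
tool_rot: [1.014, 2.971, -0.004]
contact_force: [-0.3, 0.9, -0.2]
finger_gap: 0.747
grip_force: 0.0
```

Request:
send_rows(
  moves=[
    [0.3,-0.45,0,-0.1],
    [0.6,-0.92,0,-0.19],
    [0.6,-0.92,0,-0.19],
  ],
)

```text
time: 1.23
tcp_pos: [0.344, 0.3507, 0.2685]
tool_rot: [1.302, 2.858, -0.002]
contact_force: [-0.4, 0.4, 0.3]
finger_gap: 0.753
grip_force: 0.0
```

Request:
send_rows(
  moves=[
    [0.3,-0.45,0,-0.1],
    [0.6,-0.92,0,-0.19],
    [0.6,-0.92,0,-0.19],
  ],
)

```text
time: 1.6
tcp_pos: [0.4036, 0.2595, 0.2685]
tool_rot: [1.578, 2.715, -0.001]
contact_force: [-0.7, 0.4, 0.4]
finger_gap: 0.747
grip_force: 0.0
```

Request:
send_rows(
  moves=[
    [0.3,-0.45,0,-0.1],
    [0.6,-0.92,0,-0.19],
    [0.6,-0.92,0,-0.19],
  ],
)

```text
time: 1.98
tcp_pos: [0.4635, 0.1681, 0.2685]
tool_rot: [1.838, 2.546, -0.001]
contact_force: [-0.7, 0.6, -0.0]
finger_gap: 0.746
grip_force: 0.0
```

Request:
send_rows(
  moves=[
    [0.3,-0.45,0,-0.1],
    [0.6,-0.92,0,-0.19],
    [0.6,-0.92,0,-0.19],
  ],
)

```text
time: 2.35
tcp_pos: [0.5233, 0.0764, 0.2682]
tool_rot: [2.08, 2.353, -0.001]
contact_force: [-0.2, 1.1, 0.3]
finger_gap: 0.747
grip_force: 0.0
```

Request:
send_rows(
  moves=[
    [0.3,-0.45,0,-0.1],
    [0.6,-0.92,0,-0.19],
    [0.6,-0.92,0,-0.19],
    [0.6,-0.92,0,-0.19],
  ],
)

```text
time: 2.85
tcp_pos: [0.5816, -0.0101, 0.2678]
tool_rot: [-2.292, -2.143, -0.001]
contact_force: [-0.1, 0.4, 0.3]
finger_gap: 0.753
grip_force: 0.0
```

Request:
send_rows(
  moves=[
    [-0.03,-0.02,-0.4,0],
    [-0.03,-0.02,-0.9,0],
    [-0.03,-0.02,-0.9,0],
  ],
)

```text
time: 3.22
tcp_pos: [0.5756, -0.0119, 0.1754]
tool_rot: [-2.289, -2.139, 0.008]
contact_force: [0.2, 0.8, 0.0]
finger_gap: 0.751
grip_force: 0.0
```

Request:
send_rows(
  moves=[
    [0,0,-0.2,0],
    [0,0,-0.43,0],
    [0,0,-0.43,0],
  ],
)

```text
time: 3.6
tcp_pos: [0.5789, -0.0143, 0.1362]
tool_rot: [-2.297, -2.141, -0.001]
contact_force: [-0.1, 0.4, 0.8]
finger_gap: 0.75
grip_force: 0.0
```

Request:
send_rows(
  moves=[
    [0,0,0,0],
    [0,0,0,0],
    [0,0,0,0],
    [0,0,0,0],
    [0,0,0,0],
    [0,0,0,0],
  ],
  jaw=-1,
  force=30,
)

```text
time: 4.35
tcp_pos: [0.5795, -0.0166, 0.1359]
tool_rot: [2.301, 2.138, 0.001]
contact_force: [1.4, -0.5, 1.0]
finger_gap: 0.317
grip_force: 30.0
```

Request:
send_rows(
  moves=[
    [0.01,0.1,0,0],
    [0.01,0.2,0,0],
    [0.02,0.3,0,0],
    [0.03,0.4,0,0],
    [0.03,0.45,0,0],
    [0.03,0.5,0,0],
    [0.03,0.5,0,0],
  ],
)

```text
time: 5.22
tcp_pos: [0.5824, 0.0264, 0.136]
tool_rot: [2.3, 2.128, -0.009]
contact_force: [0.9, -11.5, 0.3]
finger_gap: 0.318
grip_force: 30.0
```

Request:
send_rows(
  moves=[
    [0,0.04,0,0],
    [0,0.08,0,0],
    [0,0.08,0,0],
    [0,0.08,0,0],
  ],
)

```text
time: 5.72
tcp_pos: [0.5823, 0.0268, 0.136]
tool_rot: [2.299, 2.117, -0.018]
contact_force: [2.3, -20.4, -0.8]
finger_gap: 0.321
grip_force: 30.1
```

Run:
```python
from h import *
t=shot('top','t1')
cv2.imwrite('pics/t1c.png',cv2.resize(t['frame'][200:320,270:430,::-1],None,fx=4,fy=4))
```

```text
(no output)
```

View pics/t1c.png

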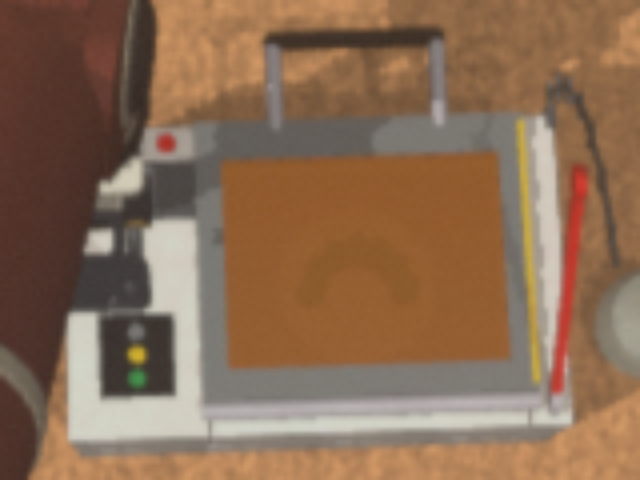

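The lock is against a hard stop: the last 8 mm of commanded push moved it only 0.4 mm, at 20 N. The crop shows the gripper's arm on the left over the green dot, and the red dot uncovered at (165,143). The bar spans (268–440, 38).

Request:
send_rows(
  moves=[
    [0,-0.12,0,0],
    [0,-0.12,0,0],
    [0,-0.12,0,0],
    [0,-0.12,0,0],
  ],
  jaw=0.3,
)

```text
time: 6.28
tcp_pos: [0.5816, 0.0313, 0.1355]
tool_rot: [-2.298, -2.14, -0.001]
contact_force: [-0.3, -0.1, 0.4]
finger_gap: 0.641
grip_force: 0.0
```

Request:
send_rows(
  moves=[
    [0,0,0.5,0],
    [0,0,1,0],
    [0,0,1,0],
  ],
)

```text
time: 6.65
tcp_pos: [0.5845, 0.0299, 0.24]
tool_rot: [2.297, 2.136, 0.012]
contact_force: [0.2, -0.2, -0.0]
finger_gap: 0.651
grip_force: 0.0
```

Request:
send_rows(
  moves=[
    [0.2,-0.4,0,0],
    [0.4,-0.9,0,0],
    [0.4,-0.9,0,0],
  ],
  jaw=-0.14,
)

```text
time: 7.02
tcp_pos: [0.6214, -0.0663, 0.2343]
tool_rot: [2.309, 2.128, -0.006]
contact_force: [-0.0, 0.3, -0.4]
finger_gap: 0.436
grip_force: 0.0
```

Request:
send_rows(
  moves=[
    [0.2,-0.3,0,0],
    [0.4,-0.75,0,0],
    [0.4,-0.75,0,0],
    [0.4,-0.75,0,0],
    [0.4,-0.75,0,0],
  ],
)

```text
time: 7.65
tcp_pos: [0.6618, -0.1328, 0.2352]
tool_rot: [-2.297, -2.14, -0.001]
contact_force: [-0.3, -0.2, 1.2]
finger_gap: 0.431
grip_force: 0.0
```

Run:
```python
from m import *
s=shot('side','s2')
for b,hz in(((300,195,345,236),(.155,.18)),):
    p,_=seg(s,b,(105,120,50),(130,255,255),hz);print(len(p),p.mean(0).round(4) if len(p) else '')
o=env.get_obs();print(o['tcp_pos'],o['tool_rot'],o['finger_gap'],o['joint_positions'].round(2))
```

```text
60 [0.5824 0.0264 0.1635]
[ 0.66185338 -0.13314635  0.23544818] [-2.29772716e+00 -2.14016920e+00 -1.16362781e-03] 0.42662151481021593 [-0.07  0.68  0.46  1.33 -0.3   1.21  0.34]
```

View pics/s2.png

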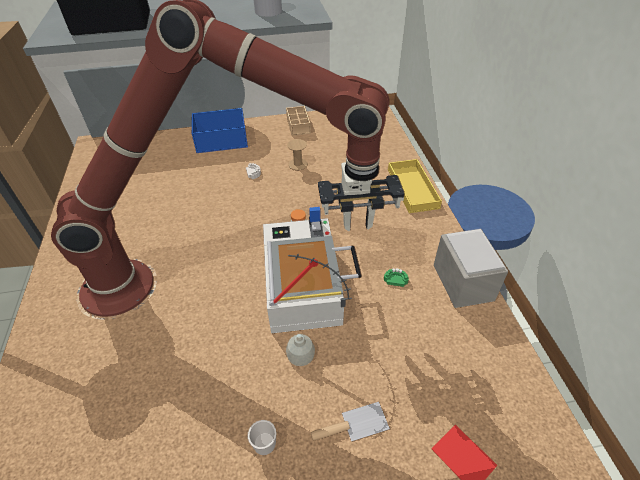

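The side view shows the gripper above and beyond the bar, which is at (355,262). The lock has moved 43 mm and sits at its stop. Next I lower the gripper onto the bar.

Request:
send_rows(
  moves=[
    [0,-0.03,-0.4,0],
    [0,-0.03,-0.8,0],
    [0,-0.03,-0.8,0],
    [0,-0.03,-0.8,0],
  ],
)

```text
time: 8.2
tcp_pos: [0.663, -0.1382, 0.1574]
tool_rot: [2.299, 2.138, 0.002]
contact_force: [-0.4, 0.1, -0.1]
finger_gap: 0.43
grip_force: 0.0
```

Request:
send_rows(
  moves=[
    [-0.01,0,-0.2,0],
    [-0.01,0,-0.4,0],
    [-0.01,0,-0.6,0],
    [-0.01,0,-0.6,0],
    [-0.01,0,-0.6,0],
  ],
)

```text
time: 8.82
tcp_pos: [0.6623, -0.139, 0.0979]
tool_rot: [2.299, 2.136, 0.003]
contact_force: [-0.2, -0.9, -0.2]
finger_gap: 0.429
grip_force: 0.0
```

Request:
send_rows(
  moves=[
    [0,0,0,0],
    [0,0,0,0],
    [0,0,0,0],
    [0,0,0,0],
    [0,0,0,0],
    [0,0,0,0],
  ],
  jaw=-1,
  force=30,
)

```text
time: 9.57
tcp_pos: [0.6615, -0.1386, 0.0959]
tool_rot: [2.301, 2.138, 0.001]
contact_force: [2.1, -0.7, 0.7]
finger_gap: 0.119
grip_force: 30.0
```

Request:
send_rows(
  moves=[
    [-0.01,0,0.17,0],
    [-0.02,0,0.34,0],
    [-0.06,0,0.5,0],
    [-0.1,0.01,0.66,0],
    [-0.16,0.01,0.82,0],
    [-0.22,0.02,0.98,0],
    [-0.22,0.02,0.98,0],
  ],
)

```text
time: 10.45
tcp_pos: [0.6393, -0.137, 0.1958]
tool_rot: [2.3, 2.136, 0.003]
contact_force: [4.6, -1.7, -0.4]
finger_gap: 0.119
grip_force: 30.0
```

Request:
send_rows(
  moves=[
    [-0.08,0.01,0.15,0],
    [-0.17,0.01,0.29,0],
    [-0.27,0.02,0.43,0],
    [-0.38,0.03,0.55,0],
    [-0.46,0.03,0.64,0],
    [-0.54,0.04,0.71,0],
    [-0.54,0.04,0.71,0],
    [-0.54,0.04,0.71,0],
  ],
)

```text
time: 11.45
tcp_pos: [0.5881, -0.1335, 0.2668]
tool_rot: [2.296, 2.133, 0.007]
contact_force: [7.7, -2.5, 4.9]
finger_gap: 0.121
grip_force: 30.0
```

Run:
```python
from m import *
s=shot('side','s3');t=shot('top','t3')
H=np.array([.4355,-.1237,.114]);ex=np.array([.9977,-.068])
hp=env.get_obs()['tcp_pos']+[0,0,.0188]
d=hp-H;print('bar r,ang by arm',np.hypot(d[:2]@ex,d[2]),np.arctan2(d[2],d[:2]@ex))
for n,c in(('side',s),('top',t)):
  for k,lo,hi in(('yel',(22,100,100),(35,255,255)),('red',(0,170,80),(6,255,255))):
    b=(265,225,345,310) if n=='side' else (385,200,430,310)
    p,a=seg(c,b,lo,hi,(.1,.4))
    if len(p)<5: print(n,k,len(p));continue
    x=(p[:,:2]-H[:2])@ex;z=p[:,2]-H[2];y=(p[:,:2]-H[:2])@[.068,.9977]
    g=(y<-.07);x,z=x[g],z[g]
    r=cv2.fitLine(np.stack([x,z],1).astype(np.float32),cv2.DIST_HUBER,0,.01,.01).ravel()
    q=np.hypot(x,z)>.08
    print(n,k,g.sum(),'line ang',np.arctan(r[1]/r[0]),'from hinge med',np.median(np.arctan2(z,x)[q]),'rmax',np.hypot(x,z).max())
sc=np.hstack([cv2.resize(c['frame'][v:v+130,u:u+130,::-1],(400,400)) for c,u,v in((s,250,190),(t,330,190))])
cv2.imwrite('pics/c3.png',sc)
```

```text
bar r,ang by arm 0.22983356837795466 0.842304887323273
side yel 26 line ang 0.7846357 from hinge med 0.7980132789185471 rmax 0.1511082580673628
side red 190 line ang 0.9088968 from hinge med 0.9185665568877698 rmax 0.18004583912338248
top yel 2
top red 148 line ang 0.92961735 from hinge med 0.9345642071289286 rmax 0.18391165725769834
```

View pics/c3.png

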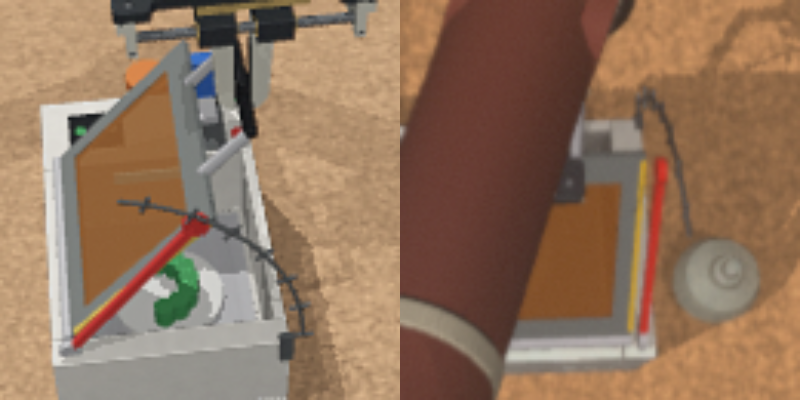

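The crops show the flap raised with its yellow edge just below the red arm, by roughly 0.05–0.1 rad. I'll fit the flap's plane and the arm's line from the depth.

```bash
cat > ang.py <<'E'
from m import *
from scipy.optimize import least_squares
ex=np.array([.9977,-.068])
def run(s,t):
  for n,c in(('side',s),('top',t)):
    b=(250,190,330,310) if n=='side' else (330,190,425,310)
    p,a=seg(c,b,(8,130,60),(20,255,255),(.13,.4))
    mu=np.median(p,0);k=np.linalg.norm(p-mu,axis=1)<.12;p=p[k]
    f=lambda w:p[:,2]-(w[0]+w[1]*(p[:,0]-.5)+w[2]*(p[:,1]+.15))
    w=least_squares(f,[.2,1,0],loss='soft_l1',f_scale=.002).x
    nn=np.array([-w[1],-w[2],1]);nn/=np.linalg.norm(nn)
    print(n,'plane',len(p),'ang',np.arctan(np.array([w[1],w[2]])@ex),'resid',np.median(abs(f(w))))
    b=(265,225,345,310) if n=='side' else (385,200,430,310)
    r,_=seg(c,b,(0,170,80),(6,255,255),(.1,.4)); r=r[abs(r[:,1]+.235)<.02]
    e=(r-[.5,-.15,w[0]])@nn
    print('   red dist from plane: by x quartile',[e[(r[:,2]>lo)&(r[:,2]<=lo+.03)].mean().round(4) for lo in(.12,.15,.18,.21,.235)])
E
python3 - <<'E'
from ang import *
run(np.load('pics/s3.npz'),np.load('pics/t3.npz'))
E
```

```text
side plane 1563 ang 0.831367753295544 resid 0.0010708289328192067
   red dist from plane: by x quartile [np.float64(0.0025), np.float64(0.0053), np.float64(0.0086), np.float64(0.0111), np.float64(0.0132)]
top plane 1031 ang 0.8307073892314174 resid 0.001999290218026306
   red dist from plane: by x quartile [np.float64(0.0035), np.float64(0.0071), np.float64(0.0099), np.float64(0.0131), np.float64(0.0183)]
```

Request:
send_rows(
  moves=[
    [-0.05,0,0.05,0],
    [-0.1,0.01,0.1,0],
    [-0.14,0.01,0.13,0],
    [-0.14,0.01,0.13,0],
    [-0.14,0.01,0.13,0],
    [-0.14,0.01,0.13,0],
    [-0.14,0.01,0.13,0],
  ],
)

```text
time: 12.42
tcp_pos: [0.5736, -0.1325, 0.2794]
tool_rot: [2.297, 2.134, 0.006]
contact_force: [5.9, -1.1, 4.5]
finger_gap: 0.117
grip_force: 30.0
```

Run:
```python
from ang import *
s=shot('side','s4');t=shot('top','t4')
run(s,t)
cv2.imwrite('pics/c4.png',cv2.resize(s['frame'][190:310,250:370,::-1],(600,600),interpolation=cv2.INTER_CUBIC))
```

```text
side plane 1422 ang 0.9171371493078141 resid 0.0010387754646146857
   red dist from plane: by x quartile [np.float64(0.0001), np.float64(0.0005), np.float64(0.0002), np.float64(0.0), np.float64(-0.0004)]
top plane 812 ang 0.9156364450769365 resid 0.002032993060977664
   red dist from plane: by x quartile [np.float64(0.0018), np.float64(0.0018), np.float64(0.0013), np.float64(0.0022), np.float64(0.0039)]
```

View pics/c4.png

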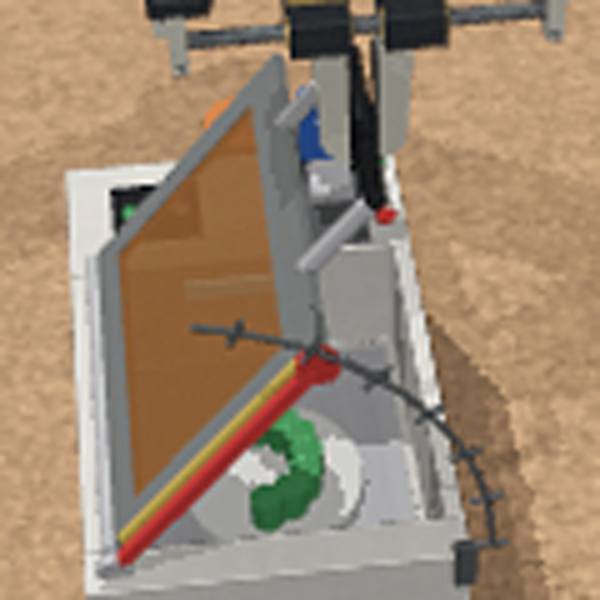

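The yellow edge now runs parallel to the red arm, from (120,540) to (300,365), and the fingers hold the bar. Plane and arm agree to about 0.01 rad, so I'm handing in.

Run:
```python
from cell import env
o=env.get_obs();print(abs(o['qd']).max(),o['grip_force'])
print(env.job_done())
```

```text
0.00313129906227968 29.991878271102905
the job is handed in; nothing more can be done
None
```

The job is handed in, with no verdict returned: the lock was slid to its end stop while the flap was shut, and the flap is held still by its bar (30 N grip), within about 0.01 rad of the red marker arm by my depth measurements.

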